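Hang the parts tray on the bench rail at the tape mark

TASK

Pick up the rectangular two-compartment hook-on parts tray (not the round pot, which stays where it is) and hook it over the bench rail about a hand's width to one side of the tape mark, on whichever side you like. Then slide it along the rail, without lifting it off, until its hook is centred on the tape, and leave it hanging there. Keep the tray upright all the while so that its parts do not spill.

Things in the scene. Friction and masses are not known exactly. Their poses are not given: they have to be found in the camera images.
- tray: Steel tray 70 (x) x 90 (y) x 35 mm, 2 compartments, 0.3 kg, loose, upright. Origin: underside centre, z up. A strap 24 mm wide rises at x=-37; at 125 mm it turns over into a peaked hook: peak's underside x=0, 153 high; lip x=+24, end 120 high: open to +x. On the peak a wood grip block 16 x 26 (y) mm, 156-208 high. Hang: +x first, lip over rail, tray under, lower 50; origin then 144 under rail axis
- pot: Bystander, to be left standing where it is: a loose hook-on pot with the same hook, strap and wooden grip block as the tray and the same 208 mm height, but with a round steel cup, 72 mm across and 55 mm high, at the bottom. It stands on the bench to the left or right of the tray. Origin: centre of its underside, z up.
- rail: Fixed bench rail: a bare straight steel tube, 14 mm diameter, along y, its axis 220 mm above the bench, on two posts (18 mm diameter, tops 229 mm high) at y = -230 and +230 mm, each with a foot 60 mm across, 8 mm high. Origin: on the bench under the middle of the tube, z up; its -x side faces the robot. Its place and yaw differ every time.
- mark: The mark: a band of black tape, 30 mm long, wrapped round the rail within 60 mm of its middle. Origin: on the tube's axis at the middle of the band (220 mm above the bench), y along the tube, z up.

How it is judged:
On the way, in this order (a step that is already met when the one before it is completed fails the run):
1. the tray's hook is over the rail and rests on it, 50 to 190 mm along the rail from the mark, on either side (x of tray in the frame of mark between -0.02 and 0.02 m and z of tray in the frame of mark between -0.1564 and -0.1324 m and (y of tray in the frame of mark between 0.05 and 0.19 m or y of tray in the frame of mark between -0.19 and -0.05 m) and contact force between tray and rail above 0.5 N), for 0.2 s.
2. still hooked over the rail, the tray passes along it between 40 and 18 mm from the mark (x of tray in the frame of mark between -0.02 and 0.02 m and z of tray in the frame of mark between -0.1564 and -0.1324 m and (y of tray in the frame of mark between 0.018 and 0.04 m or y of tray in the frame of mark between -0.04 and -0.018 m)).
3. still hooked over the rail, the tray comes to within 15 mm of the mark (x of tray in the frame of mark between -0.02 and 0.02 m and z of tray in the frame of mark between -0.1564 and -0.1324 m and y of tray in the frame of mark between -0.015 and 0.015 m), for 0.2 s.
At the end, for the whole second after the job is handed in: The tray hangs on the rail by its hook (weight on the rail, origin within 20 mm across and 12 mm in height of its hung place), centred within 15 mm of the mark along the rail, within 0.2 rad of level and of square to the rail, at rest (all of step 3 and contact force between tray and rail above 0.5 N and angle between the y axis of tray and the y axis of mark, either way round below 0.2 rad and angle between tray's own z axis and vertical below 0.2 rad and linear speed of tray below 0.03 m/s); the robot touches nothing.
It fails at once if the round pot is moved by more than 40 mm (distance of pot from where it was at the start of the episode above 0.04 m).
It fails at once if the tray is tipped by more than 35 degrees (angle between tray's own z axis and vertical above 0.61 rad).
It also fails if it takes over 40 s, if anything falls off the work surface, if the arm or the gripper's body presses on something with over 40 N, if the wrist force passes 120 N, or if a joint passes its speed limit or range.

ROBOT

A 6-joint arm with a two-finger parallel gripper is mounted at the origin on the work surface. World frame = base frame: x ahead of the robot, y to its left, z up, the work surface at z = 0. Lengths are in m, angles in rad, forces in N, time in s.
With the tool pointing down it reaches from about 0.3 to 0.825 m from the base axis. Payload 5.4 kg.
Tool frame: the origin (TCP) lies at the very end of the fingers, on their centre line; the grasp point (between the pads) lies 19 mm behind it; z points along the fingers, y is the line along which they close (so a half turn about z gives the same grasp; the last joint's range is limited). The gripper opens to 92 mm and grips with 3 to 60 N. Pads are 20 mm wide; open, the fingers measure 128 mm over their backs; the gripper's body (75 mm by 189 mm) begins 69 mm behind the grasp point.
Start: joints at [-1.382, 0.158, 1.597, -0, 1.386, -0.21], TCP at [0.223, -0.53, 0.215] pointing down, gripper open.
Joint ranges: [-2.91, 2.91], [-0.94, 2.29], [0.18, 2.7], [-1.29, 4.43], [0.17, 2.64], [-3, 3]. Speed limits (rad/s): [2.57, 2.57, 3.14, 3.14, 3.14, 3.14].

INTERFACE

Orientations are given as a unit quaternion [x, y, z, w].
In Python, from station import r gives the robot as it stands. The module is installed in compiled form; this text tells all that it offers.
- The arm moves only by the tool run_rows, called after "Call:" as name(argument=value, ...) on one line, values as JSON. Schema: {"type":"object","properties":{"moves":{"type":"array","items":{"type":"number"},"minItems":4,"maxItems":40},"finger_gap":{"type":"number"},"grip_force":{"type":"number"},"only":{"type":"string"},"quiet":{"type":"boolean"},"lines":{"type":"string"}},"required":["moves"],"additionalProperties":false}. moves is one flat list of numbers that holds 1 to 10 rows one after another, with no inner brackets; each row has 4 numbers: dx, dy, dz in m, then a turn about the tool's z in rad; each row shifts and turns the commanded pose from where the row before left it, along the tool's axes as they then stand; what a row does not reach is not made up. A row lasts 1/8 s, in which the tool goes at most 0.0625 m and 0.188 rad, less where a joint would pass 70% of its speed; a pose out of reach is approached as far as the arm can. finger_gap is the opening from 0.0 (shut) to 1.0 (fully open), set as the call begins (left out keeps the last). The fingers move at their own pace and stop on an object; grip_force is the grip in N (left out, the last holds). Time passes only in rows, so rows that do not move let the fingers close. The tool returns the time, the measured TCP pose, the force, the opening and the grip force at its end. only (a regular expression) keeps the lines of the reply that match it, lines (a string "A,B") keeps lines A to B, and quiet returns only ok. Input that does not fit is refused with a message, and nothing moves.
- r.state(): the state, without advancing time (a new reading comes with each control period).
- r.camera(name): name is "side" or "top"; returns (picture, depth): 420x560x3 uint8, red, green, blue; 420x560 float32, m along the optical axis (not along the pixel's ray), 0 where there is no reading.
- r.get_calibration(name): a dict with "vfov" (degrees; the focal length in pixels is half the picture's height over the tangent of half this angle, whatever the lens; pixels are square), "cx", "cy" (the principal point, pixels), "k1" (the pictures are not rectified: a ray, as slopes to the right and down, at radius r is drawn at 1 + k1 r^2 times it, then the intrinsics apply), "R" (3x3) and "t" (3): a world point X has camera coordinates R X + t. Camera axes: x right, y down, z forward; pixel columns grow to the right and rows downward; lengths in m; the calibration is good to about 2 mm. A picture is of the moment at which its call begins. get_calibration takes no time and is no camera call.
- r.hand_in(): hands the job in; it is judged then, once.
The state is a dict: "time": time; "joint_pos": joint angles; "dq": joint speeds; "tau": joint torques, N m; "position": TCP position; "eef_rot": TCP orientation; "force": force on the tool from outside, world axes, zero at the start; "ft_torque": the same for the moment, N m; "finger_gap": opening from 0.0 (shut) to 1.0 (fully open); "grasp_force": force on a finger pad.
Only numpy, scipy, OpenCV 4.12 (cv2) and the standard library are available. Lean on these libraries where they do the work, as an engineer would, in place of code of your own. Each camera call takes 0.05 s, during which the arm holds its last target. There are 200 camera calls.

## Working session

There is one attempt and no reset: what is moved stays moved. The work goes in short steps, Python scripts to look and compute and a tool call to move; the robot and the scene stay as the last step left them, time stands still between calls to the robot, and variables do not carry over. Pictures are saved under pics/ and viewed, at most 10 in all, crops included, and the job is handed in when it is done.

```bash
mkdir -p pics; cat > h.py <<'E'
import numpy as np, cv2
from station import r
def save(n,tag):
    p,d=r.camera(n); cv2.imwrite(f'pics/{tag}.png',p[:,:,::-1]); np.save(f'pics/{tag}.npy',d); return p,d
def K(n):
    c=r.get_calibration(n); f=210/np.tan(np.radians(c['vfov'])/2); return c,f
def ray(n,u,v):
    c,f=K(n); a=np.array([(u-c['cx'])/f,(v-c['cy'])/f]); b=a.copy()
    for _ in range(30): b=a/(1+c['k1']*(b@b))
    R=np.array(c['R']); return -R.T@np.array(c['t']), R.T@np.array([b[0],b[1],1])
def at_depth(n,u,v,d):
    o,w=ray(n,u,v); return o+w*d
def at_z(n,u,v,z):
    o,w=ray(n,u,v); return o+w*(z-o[2])/w[2]
def tri(u1,v1,u2,v2,n1='side',n2='top'):
    o,a=ray(n1,u1,v1); p,b=ray(n2,u2,v2)
    s=np.linalg.lstsq(np.c_[a,-b],p-o,rcond=None)[0]; x,y=o+a*s[0],p+b*s[1]
    return (x+y)/2,np.linalg.norm(x-y)
def proj(n,X):
    c,f=K(n); q=np.array(c['R'])@X+np.array(c['t']); s=q[:2]/q[2]; s=s*(1+c['k1']*(s@s)); return s*f+[c['cx'],c['cy']]
E
python3 - <<'E'
from h import *
for n in('side','top'):
    save(n,n+'0'); o,w=ray(n,280,210); print(n,o,w)
print(r.state()['position'],r.state()['eef_rot'])
E
```

```text
side [ 0.41516116 -0.52116036  0.682879  ] [ 0.1580027   0.70732222 -0.68904503]
top [ 0.44326741 -0.0084636   0.88412745] [ 0.11480629 -0.01675397 -0.9933295 ]
[ 0.22315139 -0.52934214  0.21373776] [ 9.80187019e-01  1.98072590e-01  3.53716799e-06 -8.10462301e-04]
```

View pics/side0.png

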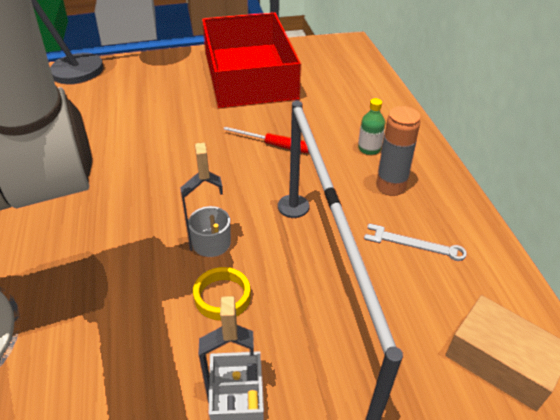

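View pics/top0.png

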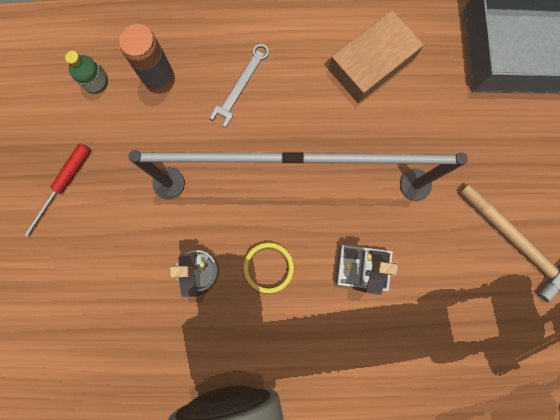

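The side picture shows the tray at about (235,385) with its grip at (228,315), the pot at (209,230), and the tape on the rail at (333,198). The top picture shows the tray at (365,268) with its grip at (389,268), the pot at (197,271), and the tape at (292,157). I'll enlarge these areas next.

```bash
python3 - <<'E'
import cv2,numpy as np
a=cv2.imread('pics/side0.png')[280:420,180:290]; b=cv2.imread('pics/top0.png')[225:310,320:420]
a=cv2.resize(a,None,fx=4,fy=4,interpolation=cv2.INTER_CUBIC); b=cv2.resize(b,None,fx=3.5,fy=3.5,interpolation=cv2.INTER_CUBIC)
m=np.zeros((560,800,3),np.uint8); m[:,:440]=a; m[:b.shape[0],445:445+b.shape[1]]=b; cv2.imwrite('pics/c1.png',m)
from h import *
for s,t in (((333,198),(292.5,157.5)),((296,105),(135,156)),((393,353),(461,159))): print(tri(*s,*t))
d=np.load('pics/top0.npy'); print(d[268,386:393],d[157,290:295],at_depth('top',389,268,d[268,389]),at_depth('top',292.5,157.5,d[157,292]))
for u in (200,240,340,380):
  c=d[140:175,u]; v=140+np.argmin(np.where(c>0,c,9)); print(u,v,at_depth('top',u,v,d[v,u]))
E
```

```text
(array([ 0.59355581, -0.03844236,  0.22102788]), np.float64(0.00038298481111055194))
(array([0.59758855, 0.1830076 , 0.22456182]), np.float64(0.002905084489486789))
(array([ 0.58692834, -0.27613428,  0.22781839]), np.float64(0.001209646024690049))
[0.66949713 0.6697134  0.66924417 0.6697928  0.66953135 0.6697945
 0.6701278 ] [0.6700333  0.66854006 0.6687588  0.6697726  0.6675261 ] [ 0.43727305 -0.17078257  0.20956232] [ 0.59203764 -0.0381297   0.22857433]
200 159 [0.59201557 0.09028177 0.22859014]
240 157 [0.59374241 0.03462147 0.22916582]
340 157 [ 0.59155619 -0.10400269  0.22994655]
380 158 [ 0.58966685 -0.1600609   0.22920552]
```

View pics/c1.png

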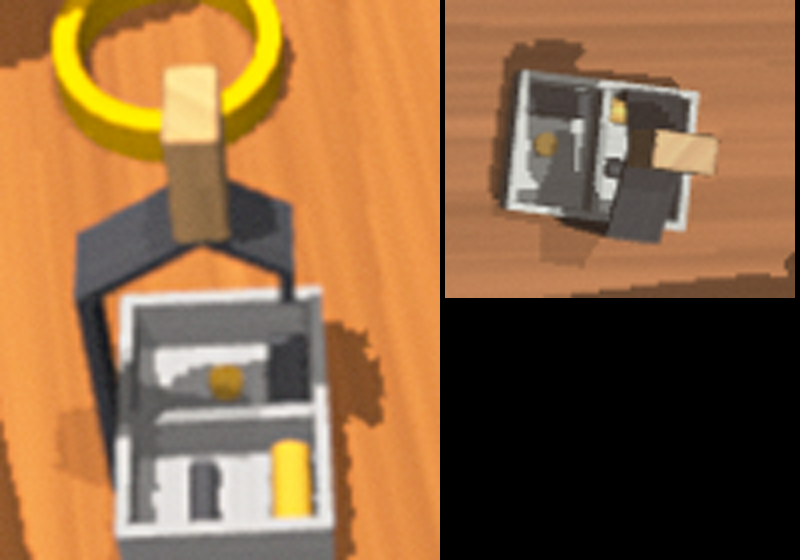

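The crop shows the tray's rim corners in the top view, and its grip block's top face at about (388.6,268.4) in the top picture and (227.7,306) in the side picture. The strap is on the robot's side, so the hook already opens toward the rail.

```bash
python3 - <<'E'
from h import *
f=lambda x,y:((x-445)/3.5+320-.36,y/3.5+225-.36)
C=np.array([at_z('top',*f(*p),.035) for p in((522,72),(697,93),(684,230),(508,210))]); print(C,C.mean(0))
for i,j in((0,1),(3,2),(1,2),(0,3)): e=C[j]-C[i]; print(np.linalg.norm(e),np.degrees(np.arctan2(e[1],e[0])))
B=np.array([at_z('top',*f(*p),.208) for p in((657,130),(718,136),(715,174),(652,168))]); print(B.mean(0))
for i,j in((0,1),(3,2)): e=B[j]-B[i]; print(np.linalg.norm(e),np.degrees(np.arctan2(e[1],e[0])))
print(tri(227.4,305.6,*f(685,152)))
# rim in side view
g=lambda x,y:(x/4+180-.37,y/4+280-.37)
S=np.array([at_z('side',*g(*p),.035) for p in((122,297),(322,291),(331,527),(117,532))]); print(S,S.mean(0))
# rail direction via top view at z=.22
c,f_=K('top')
from scipy.spatial.transform import Rotation as Ro
print(Ro.from_quat(r.state()['eef_rot']).as_matrix())
a=at_z('top',160,157.3,.22);b=at_z('top',440,159.5,.22);print(a,b)
im=cv2.imread('pics/top0.png').astype(int).sum(2)
for u in(170,220,260,340,380,430): print(u,im[148:170,u])
print(im[158,275:312])
E
```

```text
[[ 0.47733564 -0.13021239  0.035     ]
 [ 0.46509303 -0.21865969  0.035     ]
 [ 0.39678483 -0.20943379  0.035     ]
 [ 0.40866092 -0.12118792  0.035     ]] [ 0.4369686  -0.16987345  0.035     ]
0.08929057563925417 -97.88063333351352
0.08904142073320107 -97.66478953666193
0.06892842965129238 172.3080125439777
0.06926513137501206 172.51372066651498
[ 0.43718659 -0.17025847  0.208     ]
0.024808447443488972 -96.75975908434906
0.02555822882468336 -96.63860694499783
(array([ 0.43650628, -0.17034345,  0.20656605]), np.float64(0.0013397332592405414))
[[ 0.40787555 -0.12154818  0.035     ]
 [ 0.47670026 -0.13257951  0.035     ]
 [ 0.46340035 -0.21962629  0.035     ]
 [ 0.39549666 -0.20819843  0.035     ]] [ 0.43586821 -0.1704881   0.035     ]
[[ 9.21534498e-01  3.88296368e-01 -3.14126561e-04]
 [ 3.88296357e-01 -9.21533185e-01  1.59021049e-03]
 [ 3.27994906e-04 -1.58740802e-03 -9.99998686e-01]]
[0.59751295 0.14836996 0.22      ] [ 0.58875725 -0.24860607  0.22      ]
170 [352 355 367 370 353 438 493 524 565 559 530 487 424 348 331 377 372 376
 329 270 272 270]
220 [359 367 369 338 354 432 485 533 577 576 541 501 438 350 350 381 375 372
 368 356 338 339]
260 [356 364 372 385 403 428 479 524 573 587 556 503 445 367 325 360 383 382
 364 352 347 341]
340 [356 359 362 369 350 366 440 491 544 606 596 529 480 428 343 331 362 355
 366 374 374 369]
380 [364 354 352 359 370 376 411 477 525 575 594 551 506 450 377 337 357 359
 372 381 352 327]
430 [367 357 354 364 367 366 323 434 490 530 575 578 524 485 425 339 305 333
 331 340 342 328]
[561 563 563 566 565 568 495 254 156 161 154 154 162 160 159 155 162 163
 161 164 152 154 153 158 157 162 155 156 352 547 577 576 574 580 574 579
 585]
```

Measured: tray at about (0.437,-0.170) with yaw -7.8° and its grip top at z 0.207. The mark is at (0.593,-0.038) and z 0.221, and the rail yaw is -1.2°. These agree with the sizes given. I'll raise the tool and move it over the tray.

Call:
run_rows(moves=[0.0374, -0.0275, -0.0075, 0, 0.0374, -0.0275, -0.0075, 0, 0.0374, -0.0275, -0.0075, 0, 0.0374, -0.0275, -0.0075, 0, 0.0374, -0.0275, -0.0075, 0, 0.0374, -0.0275, -0.0075, 0, 0.0374, -0.0275, -0.0075, 0, 0.0374, -0.0275, -0.0075, 0, 0.0374, -0.0275, -0.0075, 0], finger_gap=1.0, grip_force=40)

```text
time: 1.23
position: [0.4377, -0.1695, 0.282]
eef_rot: [0.98, 0.198, -0.0, -0.0]
force: [1.4, -0.8, -0.0]
finger_gap: 1.001
grasp_force: 0.0
```

Call:
run_rows(moves=[0, 0, 0, 0.134, 0, 0, 0, 0.134, 0, 0, 0, 0.134, 0, 0, 0, 0.132, 0, 0, 0, 0, 0, 0, 0, 0])

```text
time: 1.98
position: [0.4372, -0.171, 0.2819]
eef_rot: [0.998, -0.066, -0.0, -0.0]
force: [0.6, 0.7, 0.0]
finger_gap: 1.001
grasp_force: 0.0
```

```bash
python3 - <<'E'
from h import *
from scipy.spatial.transform import Rotation as Ro
s=r.state();M=Ro.from_quat(s['eef_rot']).as_matrix()
t=np.array([.4368,-.1703,.168]); print(s['position'],M,M.T@(t-s['position']),np.degrees(np.arctan2(M[1,1],M[0,1])),s['joint_pos'])
a=at_z('top',170,156.5,.22);b=at_z('top',430,158.3,.22);print(np.degrees(np.arctan2(*(a-b)[1::-1])),at_z('top',292.3,157.5,.22))
E
```

```text
[ 0.43722886 -0.1710022   0.28188442] [[ 9.91161845e-01 -1.32657777e-01 -3.32853346e-04]
 [-1.32657683e-01 -9.91161871e-01  2.92062776e-04]
 [-3.68655944e-04 -2.45325926e-04 -9.99999902e-01]] [-0.00047624 -0.00061116  0.11388476] -97.62320245990952 [-6.31092766e-01 -1.61049468e-01  1.78405910e+00  3.94668767e-05
  1.51902409e+00  1.07275145e+00]
88.7923349131767 [ 0.59398753 -0.03823668  0.22      ]
```

Call:
run_rows(moves=[0, 0, 0.03, 0, 0, 0, 0.03, 0, 0, 0, 0.03, 0, 0, 0, 0.024, 0, 0, 0, 0, 0, 0, 0, 0, 0])

```text
time: 2.72
position: [0.4379, -0.1715, 0.1692]
eef_rot: [0.998, -0.067, 0.001, 0.0]
force: [0.9, -0.6, 0.6]
finger_gap: 1.0
grasp_force: 0.0
```

Call:
run_rows(moves=[0, 0, 0, 0, 0, 0, 0, 0, 0, 0, 0, 0, 0, 0, 0, 0, 0, 0, 0, 0, 0, 0, 0, 0], finger_gap=0.0, grip_force=40)

```text
time: 3.48
position: [0.4373, -0.1711, 0.1681]
eef_rot: [0.998, -0.068, -0.0, -0.0]
force: [0.5, 0.4, 0.0]
finger_gap: 0.37
grasp_force: 0.0
```

Call:
run_rows(moves=[0, 0, -0.01, 0, 0, 0, -0.02, 0, 0, 0, 0, 0, 0, 0, 0, 0])

```text
time: 3.98
position: [0.4369, -0.1708, 0.1974]
eef_rot: [0.998, -0.068, -0.001, -0.0]
force: [-0.3, 0.3, -4.3]
finger_gap: 0.281
grasp_force: 40.0
```

Gripped, but the fingers closed late, so the tray may sit low in the grip. I'll check its hold height and tilt.

Call:
run_rows(moves=[0, 0, -0.03, 0, 0, 0, -0.04, 0, 0, 0, -0.04, 0, 0, 0, -0.005, 0, 0, 0, 0, 0, 0, 0, 0, 0, 0, 0, 0, 0])

```text
time: 4.85
position: [0.4368, -0.1707, 0.3114]
eef_rot: [0.998, -0.068, -0.001, -0.001]
force: [0.1, 0.4, -2.5]
finger_gap: 0.279
grasp_force: 40.0
```

```bash
python3 - <<'E'
from h import *
s,_=save('side','s1'); t,d=save('top','t1')
m=np.zeros((600,800,3),np.uint8)
a=cv2.resize(s[150:420,130:330],None,fx=2,fy=2)[:,:,::-1]; m[:540,:400]=a
b=cv2.resize(t[140:340,300:432],None,fx=3,fy=3)[:,:,::-1]; m[:600,402:798]=b
cv2.imwrite('pics/c2.png',m)
E
```

```text
(no output)
```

View pics/c2.png

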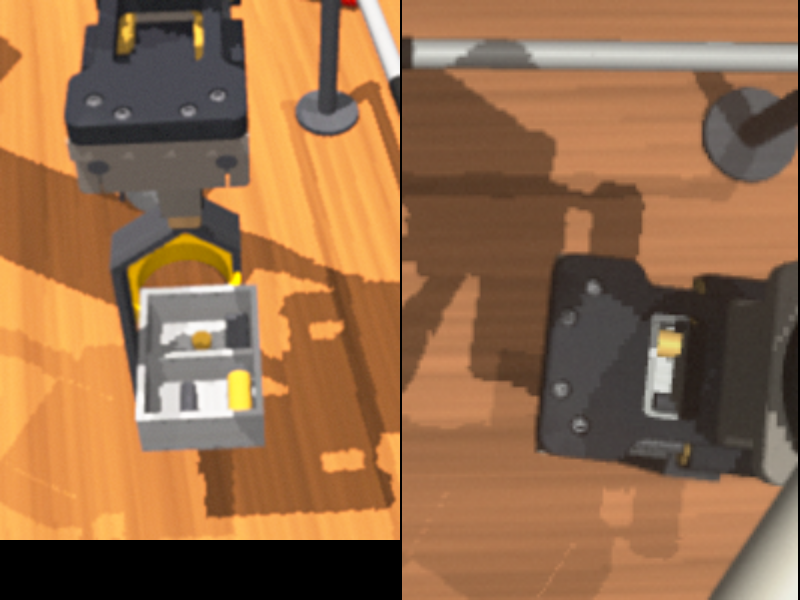

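The crop shows the tray held by its grip and about level, with rim corners at crop points (141,290), (256,288), (263,420) and (138,420). I'll fit the tray's pose to those corners.

```bash
python3 - <<'E'
from h import *
from scipy.optimize import least_squares
from scipy.spatial.transform import Rotation as Ro
px=np.array([(141,290),(256,288),(263,420),(138,420),(263,446),(141,446)])/2+[130-.25,150-.25]
P=np.array([(-35,45,35),(35,45,35),(35,-45,35),(-35,-45,35),(35,-45,0),(-35,-45,0)])/1e3
def res(q): 
    R=Ro.from_euler('ZYX',q[3:]).as_matrix(); return np.concatenate([proj('side',R@p+q[:3])-c for p,c in zip(P,px)]) 
s=least_squares(res,[.437,-.17,.14,-.135,0,0]); print(s.x[:3],np.degrees(s.x[3:]),s.fun.round(1))
s2=least_squares(lambda q:res(np.r_[.437,-.1707,q[0],-.135,q[1],0]),[.14,0]); print(s2.x,s2.fun.round(1))
E
```

```text
[ 0.43518426 -0.15967011  0.12074563] [-7.81482265  3.11689813  2.92734857] [ 0.9 -0.6  0.  -0.4 -0.1 -0.9  0.3  0.4 -1.3  0.1  0.3  1.4]
[0.1350128  0.00448931] [ 0.9 -0.   1.3 -1.6  1.7 -2.6  0.2  0.5  1.9  0.3  1.7  3.3]
```

The tray's origin is about 0.13 high, so it slipped 5–10 mm in the grip. The lip still clears the rail by about 20 mm. I'll turn square to the rail and move over it.

Call:
run_rows(moves=[0, 0, 0, -0.06, 0, 0, 0, -0.055, 0.015, -0.004, 0, 0, 0.026, -0.006, 0, 0, 0.026, -0.006, 0, 0, 0.026, -0.006, 0, 0, 0.026, -0.006, 0, 0, 0.02, -0.005, 0, 0, 0.0146, -0.003, 0, 0, 0, 0, 0, 0])

```text
time: 6.2
position: [0.5927, -0.1374, 0.3122]
eef_rot: [1.0, -0.01, -0.0, -0.0]
force: [-0.2, 0.1, -2.5]
finger_gap: 0.278
grasp_force: 40.0
```

Call:
run_rows(moves=[0, 0, 0, 0, 0, 0, 0, 0])

```text
time: 6.45
position: [0.5913, -0.1383, 0.3131]
eef_rot: [1.0, -0.01, -0.0, 0.0]
force: [-0.5, 0.0, -3.1]
finger_gap: 0.285
grasp_force: 40.0
```

```bash
python3 - <<'E'
from h import *
s,_=save('side','s2'); t,d=save('top','t2')
a=cv2.resize(s[120:400,200:450],None,fx=2.1,fy=2.1)[:,:,::-1]
cv2.imwrite('pics/c3.png',a); print(r.state()['joint_pos'])
E
```

```text
[-4.28524963e-01  1.97330364e-01  1.36023589e+00 -2.92424038e-05
  1.58378217e+00  1.16304659e+00]
```

View pics/c3.png

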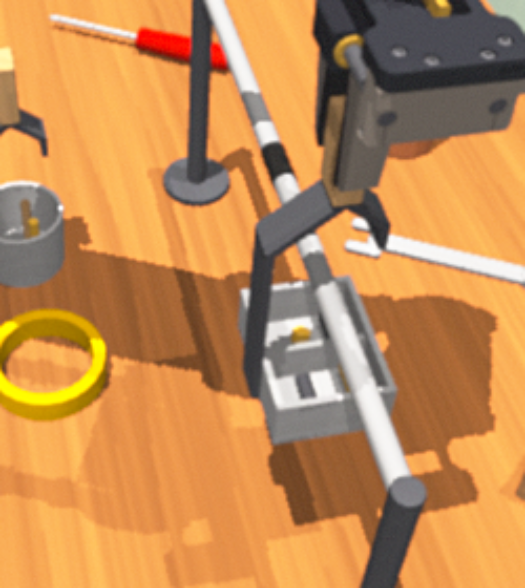

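The crop shows the hook straddling the rail with its lip, at (383,240), on the far side, and the strap on the near side. I'll lower it.

Call:
run_rows(moves=[0, 0, 0.015, 0, 0, 0, 0.015, 0, 0, 0, 0.012, 0, 0, 0, 0.005, 0, 0, 0, 0, 0, 0, 0, 0, 0])

```text
time: 7.3
position: [0.592, -0.1383, 0.2668]
eef_rot: [1.0, -0.01, 0.001, 0.0]
force: [0.4, 0.7, -2.5]
finger_gap: 0.281
grasp_force: 40.0
```

Call:
run_rows(moves=[0, 0, 0.004, 0, 0, 0, 0, 0])

```text
time: 7.55
position: [0.5915, -0.1381, 0.2618]
eef_rot: [1.0, -0.01, -0.0, -0.0]
force: [-0.2, 0.4, -3.6]
finger_gap: 0.278
grasp_force: 40.0
```

Call:
run_rows(moves=[0, 0, 0.003, 0, 0, 0, 0, 0])

```text
time: 7.8
position: [0.5915, -0.1381, 0.2587]
eef_rot: [1.0, -0.01, -0.0, -0.0]
force: [0.4, 0.2, -2.6]
finger_gap: 0.277
grasp_force: 40.0
```

Call:
run_rows(moves=[0, 0, 0.003, 0, 0, 0, 0, 0])

```text
time: 8.05
position: [0.5914, -0.1381, 0.2557]
eef_rot: [1.0, -0.01, -0.0, -0.0]
force: [-0.8, -0.4, -3.3]
finger_gap: 0.279
grasp_force: 40.0
```

Call:
run_rows(moves=[0, 0, 0.003, 0, 0, 0, 0, 0])

```text
time: 8.3
position: [0.5915, -0.1381, 0.2527]
eef_rot: [1.0, -0.01, -0.0, -0.0]
force: [0.0, 1.2, -2.6]
finger_gap: 0.279
grasp_force: 40.0
```

Call:
run_rows(moves=[0, 0, 0.003, 0, 0, 0, 0, 0])

```text
time: 8.55
position: [0.5917, -0.1384, 0.2516]
eef_rot: [1.0, -0.01, 0.0, 0.0]
force: [-4.8, 0.3, 5.2]
finger_gap: 0.279
grasp_force: 40.0
```

Contact. The sideways force shows the strap-side flank is bearing, so I'll ease back and seat it.

Call:
run_rows(moves=[-0.002, 0, 0.001, 0, 0, 0, 0, 0, 0, 0, 0, 0])

```text
time: 8.93
position: [0.591, -0.1384, 0.2513]
eef_rot: [1.0, -0.01, 0.002, 0.001]
force: [0.0, 0.9, 5.7]
finger_gap: 0.278
grasp_force: 40.0
```

Call:
run_rows(moves=[-0.001, 0, 0.001, 0, 0, 0, 0, 0, 0, 0, 0, 0])

```text
time: 9.3
position: [0.5909, -0.1384, 0.2513]
eef_rot: [1.0, -0.01, 0.004, 0.001]
force: [1.1, 1.8, 8.3]
finger_gap: 0.282
grasp_force: 40.0
```

Seated. Now the slide along the rail.

Call:
run_rows(moves=[0, -0.005, -0.0005, 0, 0, -0.01, 0, 0, 0, -0.015, 0, 0, 0, -0.015, 0, 0, 0, -0.015, 0, 0, 0, -0.015, 0, 0, 0, -0.015, 0, 0, 0, -0.01, 0, 0, 0, 0, 0, 0, 0, 0, 0, 0])

```text
time: 10.55
position: [0.593, -0.0386, 0.2513]
eef_rot: [1.0, -0.01, 0.004, 0.001]
force: [2.5, 0.3, 6.1]
finger_gap: 0.278
grasp_force: 40.0
```

```bash
python3 - <<'E'
from h import *
s,_=save('side','s3'); t,d=save('top','t3')
a=cv2.resize(s[100:330,220:450],None,fx=2.5,fy=2.5)[:,:,::-1]
cv2.imwrite('pics/c4.png',a)
E
```

```text
(no output)
```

View pics/c4.png

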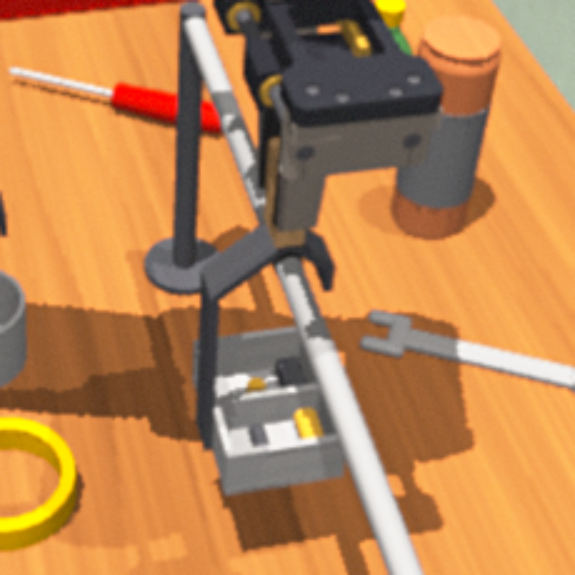

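The crop shows the hook resting on the rail at about (290,250), covering the tape, with the tray level and its parts inside. I'll release and retreat upward.

Call:
run_rows(moves=[0, 0, -0.001, 0, 0, 0, 0, 0, 0, 0, 0, 0])

```text
time: 11.02
position: [0.5929, -0.0386, 0.2513]
eef_rot: [1.0, -0.01, 0.003, 0.001]
force: [4.7, -0.4, 3.1]
finger_gap: 0.277
grasp_force: 40.0
```

Call:
run_rows(moves=[0, 0, 0, 0, 0, 0, 0, 0, 0, 0, 0, 0, 0, 0, 0, 0, 0, 0, 0, 0, 0, 0, 0, 0, 0, 0, 0, 0, 0, 0, 0, 0], finger_gap=0.7)

```text
time: 12.02
position: [0.5907, -0.0382, 0.2496]
eef_rot: [1.0, -0.01, 0.0, 0.0]
force: [0.7, 0.6, 0.3]
finger_gap: 0.702
grasp_force: 0.0
```

Call:
run_rows(moves=[0, 0, -0.015, 0, 0, 0, -0.03, 0, 0, 0, -0.04, 0, 0, 0, -0.05, 0, -0.05, 0, -0.02, 0, -0.06, 0, 0, 0, -0.06, 0, 0, 0, -0.06, 0, 0, 0, 0, 0, 0, 0, 0, 0, 0, 0])

```text
time: 13.28
position: [0.3612, -0.0337, 0.4056]
eef_rot: [1.0, -0.01, 0.001, 0.0]
force: [0.1, 1.4, -0.3]
finger_gap: 0.701
grasp_force: 0.0
```

```bash
python3 - <<'E'
from h import *
s,_=save('side','s4'); t,d=save('top','t4')
m=np.zeros((575,800,3),np.uint8)
m[:,:450]=cv2.resize(s[100:330,220:400],None,fx=2.5,fy=2.5)[:,:,::-1]
m[:375,450:800]=cv2.resize(t[100:250,220:360],None,fx=2.5,fy=2.5)[:,:,::-1]
cv2.imwrite('pics/c5.png',m)
E
```

```text
(no output)
```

View pics/c5.png

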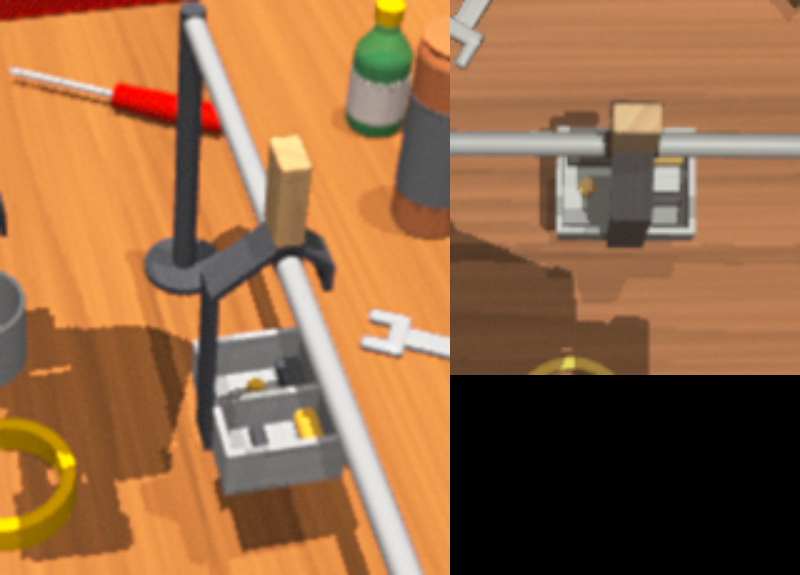

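The tray hangs level with its block top at about crop point (637,117) in the top view. The strap at the rail, crop columns 608–657, lies over the tape's columns 604–657. I'll check the number and that it is at rest, then hand in.

```bash
python3 - <<'E'
from h import *
p=at_z('top',(637-450)/2.5+220-.3,117/2.5+100-.3,.284); print(p,'mark y -.0382')
a,_=r.camera('side'); b=cv2.imread('pics/s4.png')[:,:,::-1]
print('diff',np.abs(a.astype(int)-b)[100:330,290:400].mean())
ok=abs(p[1]+.0382)<.008
if ok: print(r.hand_in())
E
```

```text
[ 0.59374607 -0.03847424  0.284     ] mark y -.0382
diff 1.8570619235836627
the job is handed in; nothing more can be done
None
```

The tray hangs upright on the rail with its hook within about 1 mm of the tape centre by my camera measurement; it was hooked on 100 mm to one side and slid there without lifting, the pot was left alone, and the job is handed in at about 13 s (the judge's result was not shown).

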